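Set a tapered spacer blade in a weld root gap by feel

TASK

The two plates clamped on the welding table need a spacer in their root gap before tacking: find by feel which of the three tapered blades suits the gap, one that goes in past its red line and is gripped by the plates with daylight still under its shoulder. Press that blade down gently near the middle of the seam until it stands upright and tight by itself, and leave it there. The other two blades, tried or not, must end hanging in the rack; disturb nothing else on the table.

Things in the scene. Friction and masses are not known exactly. Their poses are not given: they have to be found in the camera images.
- seam (a point): (all sizes in mm) middle of the seam, level with the plates' tops (45 above the table), in the edge face of plate A. x along the seam, y across it from plate A to plate B, z up. The gap lies from y = 0 to its width, which must be felt: 4.6 to 9.6, even along the seam (middle at y = 2.3 to 4.8). Plate edges are broken 2 x 2 at 45 degrees: the mouth is 4 wider. Free depth below: 45
- fitup: the clamped work, sizes in mm: two dark steel plates, each 110 along the seam, 105 across, 20 thick, on two 25 square tubes that run across it 38 either side of its middle. On each plate a yellow-armed screw clamp, spindle 88 and post 135 from the seam, 130 tall: 70 either side of the seam is free. Origin on the table under seam, axes as there. Fixed
- plate_a: plate A, on the -y side of the seam; origin and axes as fitup. Held fast. Plate B (not listed) is its twin on the +y side, also held fast. A push of about 10 N on its grip wedges a fitting blade so that it stays by friction
- blade_thin: tapered spacer blade, green grip, 1 white dot(s). Origin: underside of its shoulder, centre; z up. Tongue 40 long below it, 26 wide (x); thickness (y) falls evenly, both flanks alike, from 7 at the shoulder to 3 at the tip; red line 10 above the tip. Shoulder 36 x 24 x 6 high, then grip 30 (x) x 18 (y), top at z = 38. 90 g. Starts hung in a rack slot, axes along the rack's
- blade_mid: tapered spacer blade, yellow grip, 2 white dot(s). Origin: underside of its shoulder, centre; z up. Tongue 40 long below it, 26 wide (x); thickness (y) falls evenly, both flanks alike, from 9 at the shoulder to 5 at the tip; red line 10 above the tip. Shoulder 36 x 24 x 6 high, then grip 30 (x) x 18 (y), top at z = 38. 90 g. Starts hung in a rack slot, axes along the rack's
- blade_thick: tapered spacer blade, blue grip, 3 white dot(s). Origin: underside of its shoulder, centre; z up. Tongue 40 long below it, 26 wide (x); thickness (y) falls evenly, both flanks alike, from 11 at the shoulder to 7 at the tip; red line 10 above the tip. Shoulder 36 x 24 x 6 high, then grip 30 (x) x 18 (y), top at z = 38. 90 g. Starts hung in a rack slot, axes along the rack's
- rack: fixed wooden rack for the blades, 64 (x) x 165 (y) x 50 high; origin under its centre. Three through slots, 30 (x) x 14.5 (y), at y = -50, 0 and +50, x = 0, in its top at z = 50. Any blade hangs in any slot
- hammer: bystander: hammer, 300 long, lying on the table
- wrench: bystander: wrench, 200 long
- wire_brush: bystander: flat brush with a wooden handle, 240 long
- tape: bystander: yellow and black tape measure, 72 x 34 x 70 high
- soapstone: bystander: flat soapstone holder, 120 x 11 x 9 high, lying on plate A along the seam, about 50 from it
- discs: bystander: stack of orange grinding discs, 125 across, 34 high
Things that resemble listed ones, but are neither listed nor needed, are in the scene too. What is shaped like the blade_thick but orange or pink is not meant. What is shaped like the blade_thin but pink is not meant.

How it is judged:
By the outcome, as a careful person would: the job done as asked, in the order asked, and still so for the second after the job is handed in, with the robot touching nothing.
It also fails if it takes over 72 s, if anything falls off the work surface, if the arm or the gripper's body presses on something with over 40 N, if the wrist force passes 120 N, or if a joint passes its speed limit or range.

ROBOT

A 6-joint arm with a two-finger parallel gripper is mounted at the origin on the work surface. World frame = base frame: x ahead of the robot, y to its left, z up, the work surface at z = 0. Lengths are in m, angles in rad, forces in N, time in s.
With the tool pointing down it reaches from about 0.35 to 0.85 m from the base axis. Payload 8.1 kg.
Tool frame: the origin (TCP) lies at the very end of the fingers, on their centre line; the grasp point (between the pads) lies 19 mm behind it; z points along the fingers, y is the direction in which the jaws open and shut (so a half turn about z gives the same grasp; the last joint's range is limited). The gripper opens to 93 mm and grips with 3 to 60 N. Pads are 15 mm wide; open, the fingers measure 128 mm over their backs; the gripper's body (75 mm by 188 mm) begins 65 mm behind the grasp point.
Start: joints at [1.159, 0.13, 1.488, -0, 1.523, -0.085], TCP at [0.193, 0.568, 0.219] pointing down, gripper open.
Joint ranges: [-2.96, 2.96], [-0.89, 2.26], [0.02, 2.5], [-1.34, 4.48], [0, 2.73], [-2.66, 2.66]. Speed limits (rad/s): [2.39, 2.39, 2.79, 3.14, 3.14, 3.14].

INTERFACE

Orientations are given as a rotation vector (axis times angle).
In Python, from plant import * gives the robot as it stands.
- The arm moves only by the tool apply_moves, never from a script. Its argument "commands" is one flat list of numbers, 7 for each row, row after row: the shift along the world's x, y, z in cm, then the turn, a rotation vector about the world's x, y, z in rad, then the finger opening in cm, from 0 to 9.3. A call has 1 to 8 rows; each row shifts and turns the pose as measured when the row begins; what a row does not reach is not made up. A row lasts 1/8 s, in which the tool goes at most 62.5 mm and 10.7 degrees, less where a joint would pass 70% of its speed; a pose out of reach is approached as far as the arm can. A call with a gripper value outside its range is refused whole. The fingers move at their own pace and stop on an object; "squeeze" is the grip in N (left out, the last holds). Time passes only in rows, so rows that do not move let the fingers close. It gives the time, the measured TCP pose, the force and the opening at its end, in the units of the state.
- read_state(): the state, without advancing time (a new reading comes with each control period).
- read_camera(name): name is "side" or "top" or "wrist"; returns (picture, depth): 384x512x3 uint8, blue, green, red; 384x512 float32, m along the optical axis (not along the pixel's ray), 0 where there is no reading.
- camera_model(name): a dict with "intrinsics" (3x3 intrinsics, pixels), "dist_coeffs" ([k1, k2, p1, p2, k3] as OpenCV has them; the pictures are not rectified), "R" (3x3) and "t" (3): a world point X has camera coordinates R X + t. Camera axes: x right, y down, z forward; pixel columns grow to the right and rows downward; lengths in m; the calibration is good to about 2 mm. A picture is of the moment at which its call begins: read the wrist's pose just before it. camera_model takes no time and is no camera call; for the wrist camera it gives the pose at the moment of the call.
- close_job(): hands the job in, once; it reports no verdict.
Trained networks look in the newest picture that a camera, given by its name, has taken for a name from the list of things; names that differ only in an ending like _2 or _b are one class to them, and where a whole thing is asked for, a point or a joint stands for the part that bears it (a point fixed in the world has none). Each returns a list of dicts, best first, with "conf" (0 to 1); they miss things now and then, are a little off and sometimes report something else, mostly with a low value. They report only what shows in the picture. A call takes as long as a camera call. They do not tell look-alikes from the thing itself.
- find_in(query, camera): "point" ([x, y, z] in m, in the coordinates of the camera as it stood for that picture, good to about 4 mm: the middle of the surface that is visible of it).
- cut_out(query, camera): "mask" (384x512 bool, what is visible of it).
- spot_point(query, camera): "point" ([x, y, z] in m, in the coordinates of the camera as it stood for that picture, good to about 4 mm: a listed point, or the origin of a listed thing).
The state is a dict: "t": time; "q": joint angles; "dq": joint speeds; "joint_torque": joint torques, N m; "tool_pos": TCP position; "orientation": TCP orientation; "force": force on the tool from outside, world axes, zero at the start; "wrist_torque": the same for the moment, N m; "opening": finger opening in m.
Only numpy, scipy, OpenCV 4.12 (cv2) and the standard library are available. Lean on these libraries where they do the work, as an engineer would, in place of code of your own. Each camera call takes 0.05 s, during which the arm holds its last target. There are 200 camera calls.

## Working session

There is one attempt and no reset: what is moved stays moved. The work goes in short steps, Python scripts to look and compute and a tool call to move; the robot and the scene stay as the last step left them, time stands still between calls to the robot, and variables do not carry over. Pictures are saved under pics/ and viewed, about 8 in all and at most 12, crops included, and the job is handed in when it is done.

Besides the shell and the picture viewer there is one more tool, called after "Request:" as name(argument=value, ...), one argument or row to a line, values as JSON. apply_moves: Moves the arm, as the interface text tells. Its arguments: {"type":"object","properties":{"commands":{"type":"array"},"squeeze":{"type":"number"}},"required":["commands"]}

```bash
mkdir -p pics; ls; python3 - <<'E'
from plant import *
import cv2
for c in ("top","side"):
    p,d=read_camera(c); cv2.imwrite(f"pics/{c}0.png",p)
    m=camera_model(c); R=m["R"];t=m["t"]
    import numpy as np
    R=np.array(R);t=np.array(t)
    print(c,"cam at",-R.T@t, "fwd",R[2])
    for q in ("seam","fitup","rack","blade_thin","blade_mid","blade_thick"):
        for r in spot_point(q,c)[:4]:
            x=np.array(r["point"]); K=np.array(m["intrinsics"]); u=K@x/x[2]
            print(q,round(r["conf"],2),(R.T@(x-t)).round(4),u[:2].round())
print(read_state())
E
```

```text
pics
top cam at [ 0.37706429 -0.02454861  1.13170932] fwd [ 0.17814342 -0.00276416 -0.98400065]
seam 0.67 [ 0.5518 -0.1306  0.0012] [292. 201.]
seam 0.66 [ 0.5551 -0.1267  0.0461] [292. 197.]
fitup 0.58 [ 0.5506 -0.1274 -0.0043] [291. 202.]
rack 0.92 [ 0.5108  0.2432 -0.0015] [156. 214.]
blade_thin 0.74 [0.5105 0.248  0.053 ] [149. 211.]
blade_thin 0.55 [0.3991 0.4161 0.045 ] [ 82. 253.]
blade_thin 0.47 [0.5145 0.2924 0.0476] [133. 210.]
blade_mid 0.55 [0.509  0.2489 0.0525] [149. 212.]
blade_thick 0.71 [0.4046 0.2862 0.042 ] [133. 252.]
blade_thick 0.68 [0.4023 0.1869 0.0376] [171. 254.]
blade_thick 0.57 [0.5112 0.1981 0.0459] [169. 212.]
side cam at [0.35998419 0.76219264 0.94546252] fwd [ 0.14909207 -0.65516919 -0.74062466]
seam 0.87 [ 0.5534 -0.1302  0.048 ] [256. 166.]
seam 0.35 [ 0.5637 -0.1797  0.0415] [256. 155.]
fitup 0.56 [ 0.553  -0.1261  0.0023] [256. 178.]
rack 0.96 [ 5.079e-01  2.480e-01 -5.000e-04] [241. 294.]
blade_thin 0.8 [0.3994 0.4093 0.038 ] [275. 364.]
blade_thin 0.51 [0.5144 0.2958 0.0516] [233. 300.]
blade_mid 0.7 [0.5151 0.2422 0.0509] [238. 280.]
blade_thick
[... 152 characters left out ...]
e_thick 0.51 [0.5076 0.1941 0.0483] [246. 263.]
{'t': 0.7, 'q': array([ 1.15861576e+00,  1.30399254e-01,  1.48819078e+00, -3.38310845e-05,
        1.52299553e+00, -8.54173591e-02]), 'dq': array([-0.00137258, -0.00070931,  0.00076803,  0.00040996,  0.00090011,
       -0.00012648]), 'joint_torque': array([-1.92104162e-04, -5.59609652e+01, -4.91943061e+01,  7.65420590e-02,
        2.32688338e-02,  8.49949129e-05]), 'tool_pos': array([0.19259207, 0.56825998, 0.21864073]), 'orientation': array([ 5.10989842e-01,  3.09972209e+00, -2.27524811e-06]), 'force': array([ 1.05923734, -0.04097614, -0.25797393]), 'wrist_torque': array([-0.01643429,  0.01129314, -0.05543812]), 'opening': 0.09318287540076177}
```

View pics/top0.png

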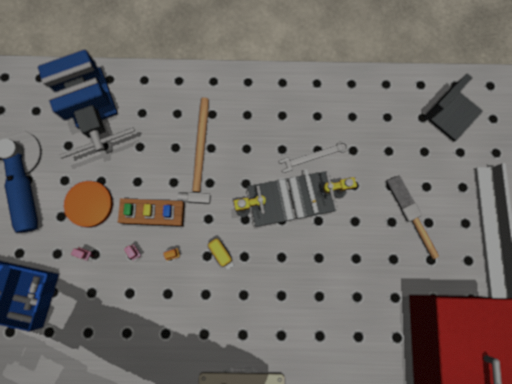

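View pics/side0.png

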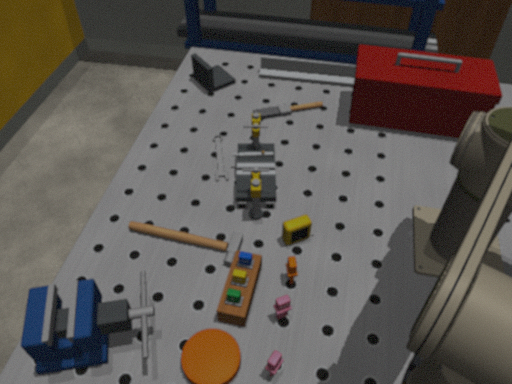

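Top view: the rack is at (152,211) with green (128,209), yellow (148,210) and blue (168,211) in it. The seam is at (292,198). The look-alikes lie loose on the table: pink (80,253), pink (132,251) and orange (171,254). I want the blades in the rack. Next I go over the rack for a close look.

Request:
apply_moves(
  commands=[4, -4, 1, 0, 0, -0.155, 9, 4, -4, 1, 0, 0, -0.155, 9, 4, -4, 1, 0, 0, -0.155, 9, 4, -4, 1, 0, 0, -0.155, 9, 4, -4, 1, 0, 0, -0.155, 9, 4, -4, 1, 0, 0, -0.155, 9, 4, -4, 1, 0, 0, -0.155, 9, 4, -4, 1, 0, 0, -0.155, 9],
)

```text
t: 1.7
tool_pos: [0.5173, 0.2398, 0.3008]
orientation: [-2.251, -2.191, -0.004]
force: [-0.2, 1.3, 0.2]
opening: 0.0898
```

```bash
cat > h.py <<'E'
from plant import *
import cv2, numpy as np
from scipy.spatial.transform import Rotation as Ro
def cam(c):
    m=camera_model(c); return np.array(m["intrinsics"]),np.array(m["dist_coeffs"]),np.array(m["R"]),np.array(m["t"])
def cloud(c):
    """picture, world points HxWx3, valid"""
    K,D,R,t=cam(c); p,d=read_camera(c)
    h,w=d.shape; uv=np.stack(np.meshgrid(np.arange(w),np.arange(h)),-1).reshape(-1,1,2).astype(np.float64)
    n=cv2.undistortPoints(uv,K,D).reshape(h,w,2)
    X=np.dstack([n*d[...,None],d])
    return p,(X-t)@R,d>0
def pix(c,X):
    K,D,R,t=cam(c); return cv2.projectPoints(np.atleast_2d(X).astype(float),cv2.Rodrigues(R)[0],t,K,D)[0].reshape(-1,2)
def tcp():
    s=read_state(); Rm=Ro.from_rotvec(s["orientation"]).as_matrix()
    print("t",round(s["t"],2),"tcp",s["tool_pos"].round(4),"z",Rm[:,2].round(3),"jaw deg",round(np.degrees(np.arctan2(Rm[1,1],Rm[0,1])),2),"F",s["force"].round(1),"op",round(s["opening"],4))
    return s
E
python3 - <<'E'
from h import *
tcp(); print(read_state()["q"].round(2))
p,X,v=cloud("wrist"); cv2.imwrite("pics/w1.png",p); np.savez("w1.npz",p=p,X=X,v=v)
K,D,R,t=cam("wrist"); print("cam",(-R.T@t).round(3),R[2].round(2))
for q in ("rack","blade_thin","blade_mid","blade_thick"):
    for r in spot_point(q,"wrist")[:3]:
        x=np.array(r["point"]); w=R.T@(x-t); print(q,round(r["conf"],2),w.round(4),pix("wrist",w).round())
E
```

```text
t 1.7 tcp [0.5173 0.2398 0.3008] z [ 0.002  0.002 -1.   ] jaw deg -1.57 F [-0.2  1.3  0.2] op 0.0898
[0.34 0.03 1.45 0.   1.66 0.37]
cam [0.523 0.301 0.469] [-0.   -0.25 -0.97]
rack 0.87 [0.5162 0.2406 0.0044] [[251. 155.]]
blade_thin 0.66 [0.5206 0.2872 0.0526] [[256. 124.]]
blade_thin 0.66 [0.4056 0.4095 0.0406] [[155.  23.]]
blade_mid 0.94 [0.5128 0.2386 0.0508] [[251. 165.]]
blade_thick 0.94 [0.4135 0.2791 0.0417] [[172. 134.]]
blade_thick 0.89 [0.4084 0.1783 0.0391] [[174. 211.]]
blade_thick 0.79 [0.5163 0.1965 0.0511] [[256. 199.]]
```

View pics/w1.png

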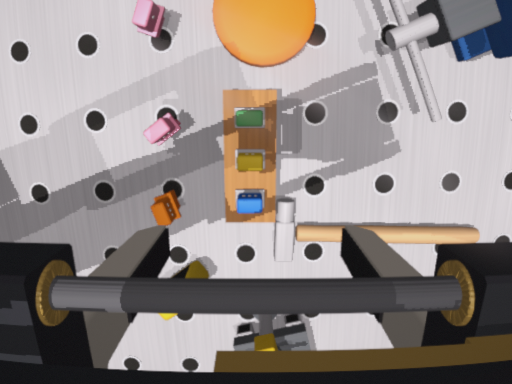

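The wrist view shows the rack with green (250,118), yellow (250,160) and blue (250,203). The hammer head is close to its near end at (285,230). Pink and orange copies are at (149,16), (162,129) and (166,208). I now measure the grip tops, using the depth and colour.

```bash
python3 - <<'E'
from h import *
f=np.load("w1.npz");p,X,v=f["p"],f["X"],f["v"]
box=v&(abs(X[...,0]-.515)<.05)&(abs(X[...,1]-.24)<.1)
hsv=cv2.cvtColor(p,cv2.COLOR_BGR2HSV)
g=box&(X[...,2]>.075)
z=X[...,2][g]; print("z pct",np.percentile(z,[5,50,95]).round(4))
n,l,s,c=cv2.connectedComponentsWithStats(g.astype(np.uint8))
C=[]
for i in range(1,n):
    if s[i,4]<60: continue
    m=l==i; P=X[m]; t=P[P[:,2]>np.percentile(P[:,2],60)-.004]
    r=cv2.minAreaRect((t[:,:2]*1000).astype(np.float32))
    print(s[i,4],"px",c[i].round(),"mean",t.mean(0).round(4),"mid/size/ang",np.round(r[0],1),np.round(r[1],1),round(r[2],1),"hsv",np.median(hsv[m],0)); C.append(r[0])
r=box&(X[...,2]>.044)&(X[...,2]<.054)
rr=cv2.minAreaRect((X[r][:,:2]*1000).astype(np.float32)); print("rack",rr,"z",np.median(X[r][:,2]))
E
```

```text
z pct [0.3219 0.4035 0.4215]
462 px [249. 118.] mean [0.5124 0.296  0.0884] mid/size/ang [512.2 295.9] [17.3 29.8] 88.4 hsv [ 58.  84. 112.]
450 px [249. 162.] mean [0.5114 0.247  0.0882] mid/size/ang [511.2 246.6] [17.6 29.5] 88.3 hsv [ 24. 195. 155.]
435 px [249. 204.] mean [0.5096 0.1976 0.0882] mid/size/ang [509.2 197.2] [17.6 29.2] 89.6 hsv [106. 169. 230.]
46263 px [248. 320.] mean [0.5171 0.2636 0.4107] mid/size/ang [515.  262.1] [100.   28.5] 0.1 hsv [120.  26.  64.]
rack ((511.19464111328125, 246.85696411132812), (164.30198669433594, 64.21728515625), 88.48201751708984) z 0.05075351172886502
```

Request:
apply_moves(
  commands=[-0.6, 0.7, -4, 0, 0, 0, 6, 0, 0, -4, 0, 0, 0, 6, 0, 0, -4, 0, 0, 0, 6, 0, 0, -4, 0, 0, 0, 6, 0, 0, -3, 0, 0, 0, 6, 0, 0, 0, 0, 0, 0, 6],
)

```text
t: 2.7
tool_pos: [0.5008, 0.2576, 0.1044]
orientation: [-2.219, -2.219, -0.003]
force: [-0.7, -0.6, 0.2]
opening: 0.0599
```

```bash
python3 - <<'E'
from h import *
tcp()
E
```

```text
t 2.7 tcp [0.5008 0.2576 0.1044] z [-0.001  0.004 -1.   ] jaw deg 0.01 F [-0.7 -0.6  0.2] op 0.0599
```

Request:
apply_moves(
  commands=[1.05, -1.1, 0, 0, 0, -0.027, 6, 0, 0, 0, 0, 0, 0, 6],
)

```text
t: 2.95
tool_pos: [0.5126, 0.2479, 0.1073]
orientation: [-2.248, -2.192, -0.008]
force: [-0.2, 0.3, -0.3]
opening: 0.06
```

```bash
python3 - <<'E'
from h import *
tcp()
E
```

```text
t 2.95 tcp [0.5126 0.2479 0.1073] z [ 0.002  0.005 -1.   ] jaw deg -1.45 F [-0.2  0.3 -0.3] op 0.06
```

Request:
apply_moves(
  commands=[-0.1, -0.1, -2.5, -0.005, 0.002, 0, 6, 0, 0, -2.2, 0, 0, 0, 6, 0, 0, 0, 0, 0, 0, 6],
)

```text
t: 3.32
tool_pos: [0.5159, 0.2478, 0.0653]
orientation: [2.248, 2.189, 0.014]
force: [-0.8, 0.8, 0.3]
opening: 0.0598
```

```bash
python3 - <<'E'
from h import *
tcp()
E
```

```text
t 3.33 tcp [0.5159 0.2478 0.0653] z [ 0.009  0.004 -1.   ] jaw deg -1.52 F [-0.8  0.8  0.3] op 0.0598
```

Request:
apply_moves(
  commands=[-0.45, -0.1, -0.5, -0.004, 0.009, 0, 6, 0, 0, 0, 0, 0, 0, 6],
)

```text
t: 3.58
tool_pos: [0.513, 0.2473, 0.0631]
orientation: [2.25, 2.19, 0.004]
force: [0.3, -0.3, 0.2]
opening: 0.06
```

```bash
python3 - <<'E'
from h import *
tcp()
E
```

```text
t 3.58 tcp [0.513  0.2473 0.0631] z [ 0.003  0.001 -1.   ] jaw deg -1.54 F [ 0.3 -0.3  0.2] op 0.06
```

Request:
apply_moves(
  commands=[-0.15, 0, -0.3, 0, 0.003, 0, 6, 0, 0, 0, 0, 0, 0, 2, 0, 0, 0, 0, 0, 0, 2, 0, 0, 0, 0, 0, 0, 2, 0, 0, 0, 0, 0, 0, 2, 0, 0, 0, 0, 0, 0, 2],
  squeeze=30,
)

```text
t: 4.32
tool_pos: [0.5125, 0.2478, 0.0617]
orientation: [2.251, 2.191, 0.005]
force: [-0.6, 0.2, -0.2]
opening: 0.0298
```

Request:
apply_moves(
  commands=[0, 0, 1.5, 0, 0, 0, 2, 0, 0, 2.5, 0, 0, 0, 2, 0, 0, 3, 0, 0, 0, 2, 0, 0, 4, 0, 0, 0, 2, 0, 0, 4, 0, 0, 0, 2, 0, 0, 4, 0, 0, 0, 2, 0, 0, 0, 0, 0, 0, 2],
)

```text
t: 5.2
tool_pos: [0.5108, 0.2472, 0.2629]
orientation: [2.25, 2.191, 0.007]
force: [1.4, 0.4, -0.7]
opening: 0.03
```

```bash
python3 - <<'E'
from h import *
tcp()
E
```

```text
t 5.2 tcp [0.5108 0.2472 0.2629] z [ 0.004  0.002 -1.   ] jaw deg -1.54 F [ 1.4  0.4 -0.7] op 0.03
```

Request:
apply_moves(
  commands=[0.5, -3, 0.3, 0, 0, 0, 2, 0.5, -5, 0.3, 0, 0, 0, 2, 0.5, -5, 0.3, 0, 0, 0, 2, 0.5, -5, 0.3, 0, 0, 0, 2, 0.5, -5, 0.3, 0, 0, 0, 2, 0.5, -5, 0.3, 0, 0, 0, 2, 0.5, -4, 0.3, 0, 0, 0, 2, 0.5, -3, 0.3, 0, 0, 0, 2],
)

```text
t: 6.2
tool_pos: [0.5459, -0.111, 0.2812]
orientation: [-2.241, -2.193, 0.002]
force: [-0.0, 0.6, -0.5]
opening: 0.0298
```

Request:
apply_moves(
  commands=[0, 0, 0, 0, 0, 0, 2, 0, 0, 0, 0, 0, 0, 2],
)

```text
t: 6.45
tool_pos: [0.545, -0.1124, 0.2795]
orientation: [-2.243, -2.188, 0.004]
force: [0.4, -0.8, -0.4]
opening: 0.0296
```

```bash
python3 - <<'E'
from h import *
tcp()
p,X,v=cloud("wrist"); np.savez("w2.npz",p=p,X=X,v=v); cv2.imwrite("pics/w2.png",p)
K,D,R,t=cam("wrist")
for q in ("seam","fitup","soapstone","blade_mid"):
    for r in spot_point(q,"wrist")[:2]:
        x=np.array(r["point"]); w=R.T@(x-t); print(q,round(r["conf"],2),w.round(4),pix("wrist",w).round())
E
```

```text
t 6.45 tcp [ 0.545  -0.1124  0.2795] z [-0.008  0.005 -1.   ] jaw deg -1.43 F [ 0.4 -0.8 -0.4] op 0.0296
seam 0.63 [ 0.555  -0.1275  0.0465] [[265. 179.]]
seam 0.36 [ 0.54   -0.1128  0.2669] [[247. 232.]]
fitup 0.93 [ 0.5547 -0.1287  0.0033] [[264. 173.]]
soapstone 0.9 [ 0.5664 -0.1765  0.0448] [[274. 217.]]
blade_mid 0.8 [ 0.5378 -0.1132  0.2694] [[242. 234.]]
blade_mid 0.31 [ 0.5558 -0.1296  0.0036] [[264. 174.]]
```

View pics/w2.png

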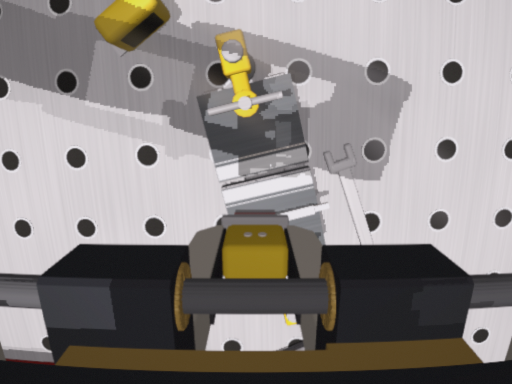

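The held yellow blade is at (255,250), and the gap's dark line runs from (218,180) to (310,160). The soapstone is on the lower side at (308,212), so plate A is on the -y side. Next I fit the gap line.

```bash
python3 - <<'E'
from h import *
f=np.load("w2.npz");p,X,v=f["p"],f["X"],f["v"]
g=v&(abs(X[...,0]-.555)<.09)&(abs(X[...,1]+.128)<.16)&(X[...,2]>.03)&(X[...,2]<.049)
P=X[g]; print(len(P),"z",np.percentile(P[:,2],[10,50,90]).round(4))
# gap: pixels lower than the plates near the seam
c0=np.array([.555,-.128])
def fit(yaw,c=c0):
    e=np.array([np.cos(yaw),np.sin(yaw)]); n=np.array([-e[1],e[0]]); return (X[...,:2]-c)@e,(X[...,:2]-c)@n
best=None
low=v&(X[...,2]<.038)&(X[...,2]>-.01)
for it in range(3):
    yaw=np.radians(14) if best is None else best[0]; c=c0 if best is None else best[1]
    a,b=fit(yaw,c); m=low&(abs(a)<.045)&(abs(b)<.010)
    vx,vy,x0,y0=cv2.fitLine((X[m][:,:2]*1000).astype(np.float32),cv2.DIST_HUBER,0,.01,.01).ravel()
    best=(np.arctan2(vy,vx)if vx>0 else np.arctan2(-vy,-vx),np.array([x0,y0])/1000); print(m.sum(),np.degrees(best[0]),best[1])
yaw,c=best
a,b=fit(yaw,c0)
m=v&(abs(a)<.03)&(abs(b)<.02)
for lo in np.arange(-16,16,1.):
    q=m&(b*1000>=lo)&(b*1000<lo+1)
    if q.any(): print(lo,q.sum(),np.percentile(X[q][:,2]*1000,[10,50,90]).round(1),np.median(p[q].mean(-1)))
# extent along the seam
pl=v&(abs(X[...,2]-.045)<.004)&(b>.012)&(b<.05); A=a[pl&(abs(a)<.1)]; print("along",np.percentile(A*1000,[.5,1,99,99.5]))
pl=v&(abs(X[...,2]-.045)<.004)&(abs(a)<.05); B=b[pl&(abs(b)<.15)]; print("across",np.percentile(B*1000,[.5,1,99,99.5]))
# edge line of plate B outer
r=cv2.minAreaRect((P[:,:2]*1000).astype(np.float32)); print(r)
E
```

```text
11061 z [0.0447 0.0458 0.0469]
293 11.784015 [ 0.54876256 -0.12735036]
290 12.049828 [ 0.53594446 -0.13027379]
290 10.019407 [ 0.5372841  -0.13061675]
-16.0 44 [45.2 46.2 47.1] 233.0
-15.0 33 [45.3 46.  47. ] 233.0
-14.0 46 [44.9 46.1 47.4] 233.0
-13.0 38 [45.3 46.  47.1] 233.33333333333334
-12.0 38 [45.4 46.  46.9] 233.0
-11.0 44 [44.8 46.  46.6] 233.33333333333334
-10.0 36 [44.7 46.1 46.9] 233.33333333333334
-9.0 46 [45.  46.1 47.2] 233.33333333333334
-8.0 40 [44.9 45.7 46.8] 233.0
-7.0 38 [45.2 45.9 46.8] 233.33333333333334
-6.0 40 [45.4 46.3 47. ] 233.33333333333334
-5.0 40 [44.9 46.  46.6] 232.33333333333334
-4.0 53 [ 0.3 45.8 46.8] 221.66666666666666
-3.0 59 [-0.  45.3 46.9] 191.0
-2.0 77 [ 0.2 45.2 46.7] 165.66666666666666
-1.0 66 [ 0.4 44.9 46.2] 162.33333333333331
0.0 66 [ 1.2 44.4 46.3] 157.33333333333334
1.0 96 [29.9 40.4 45. ] 98.66666666666666
2.0 74 [27.9 37.4 43.8] 78.5
3.0 19 [ 25.4 340.8 349.6] 124.0
4.0 19 [272.9 346.5 352.8] 109.33333333333333
5.0 37 [303.2 341.8 353.3] 85.0
6.0 39 [306.  341.2 352.9] 82.0
7.0 75 [ 45.1 306.8 351.8] 90.66666666666667
8.0 118 [ 44.6 306.6 352.5] 96.66666666666667
9.0 148 [ 45.1 306.4 351.6] 101.66666666666667
10.0 174 [ 45.8 306.7 351.5] 102.0
11.0 239 [ 46.  306.6 351.5] 101.66666666666667
12.0 234 [ 46.2 306.6 351.5] 102.0
13.0 251 [ 46.3 306.7 354.8] 102.0
14.0 257 [ 46.3 306.7 354. ] 102.0
15.0 245 [ 45.8 306.6 356.2] 102.33333333333333
along [-56.06196893 -55.4948895   52.54148665  53.15239253]
across [-70.51524781 -66.03969394 110.79651308 112.01827906]
((554.9223022460938, -121.4428482055664), (113.79020690917969, 211.36366271972656), 12.274567604064941)
```

```bash
cat > prof.py <<'E'
from h import *
import sys
f=np.load(sys.argv[1]);p=f["p"]; G=cv2.cvtColor(p,cv2.COLOR_BGR2GRAY).astype(np.float32)
c0=np.array([.555,-.128]); zz=.0455
def rect(yaw,A,B):
    e=np.array([np.cos(yaw),np.sin(yaw)]); n=np.array([-e[1],e[0]])
    a,b=np.meshgrid(A,B); W=c0+a[...,None]*e+b[...,None]*n; W=np.dstack([W,np.full(a.shape,zz)])
    uv=pix("wrist",W.reshape(-1,3)).reshape(a.shape+(2,)).astype(np.float32)
    return cv2.remap(G,uv[...,0],uv[...,1],cv2.INTER_LINEAR)
A=np.linspace(-.04,.04,161); B=np.arange(-.02,.02,.00025)
sc=[(np.square(np.gradient(rect(np.radians(y),A,B).mean(1))).sum(),y) for y in np.arange(9,16,.25)]
y=max(sc)[1]; print("yaw",y)
pr=rect(np.radians(y),A,B).mean(1)
for i in range(0,160,2):
    if abs(B[i])<.013: print(round(B[i]*1000,1),int(pr[i]),end=" | ")
yr=np.radians(y)
# end edges along seam
for bb in (-.015,.02,.03,.04):
    A2=np.arange(-.07,.07,.0005); q=rect(yr,A2,np.arange(bb-.003,bb+.003,.001)).mean(0); g=np.gradient(q); l=g[:60]; h=g[-60:]
    print("\nend edges",bb,A2[np.argmax(abs(l))]*1000,A2[-60+np.argmax(abs(h))]*1000)
im=rect(yr,np.arange(-.07,.07,.00025),np.arange(.06,-.04,-.00025)); cv2.imwrite("pics/rect_"+sys.argv[1][:2]+".png",im)
E
python3 prof.py w2.npz
```

```text
yaw 12.0
-13.0 231 | -12.5 231 | -12.0 231 | -11.5 231 | -11.0 231 | -10.5 231 | -10.0 231 | -9.5 231 | -9.0 231 | -8.5 231 | -8.0 231 | -7.5 231 | -7.0 231 | -6.5 230 | -6.0 230 | -5.5 228 | -5.0 227 | -4.5 225 | -4.0 222 | -3.5 217 | -3.0 208 | -2.5 195 | -2.0 180 | -1.5 166 | -1.0 158 | -0.5 157 | 0.0 158 | 0.5 157 | 1.0 149 | 1.5 134 | 2.0 112 | 2.5 88 | 3.0 71 | 3.5 67 | 4.0 74 | 4.5 89 | 5.0 105 | 5.5 119 | 6.0 130 | 6.5 138 | 7.0 143 | 7.5 146 | 8.0 146 | 8.5 144 | 9.0 139 | 9.5 136 | 10.0 138 | 10.5 146 | 11.0 156 | 11.5 165 | 12.0 171 | 12.5 173 | 
end edges -0.015 -53.49999999999999 60.00000000000011

end edges 0.02 -53.49999999999999 58.00000000000011

end edges 0.03 -54.49999999999999 58.50000000000011

end edges 0.04 -53.99999999999999 55.50000000000011[ WARN:0@1.041] global loadsave.cpp:1063 imwrite_ Unsupported depth image for selected encoder is fallbacked to CV_8U.
```

View pics/rect_w2.png

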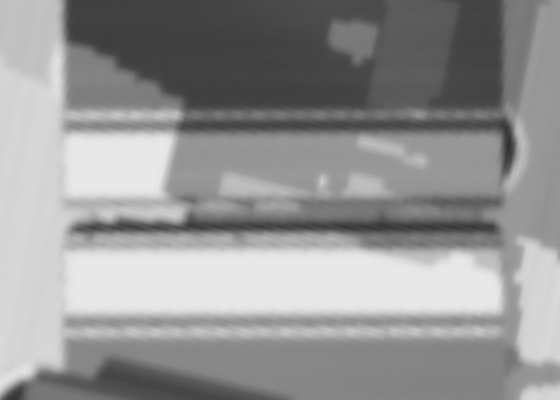

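The rectified view shows the gap as a dark line at row 228 (b≈3 mm), with chamfers from about row 200 to row 245. The scribe lines at rows 125 and 325 are symmetric about b≈4. The plates span columns 65 to 500, so the middle is at about 0. I now align the blade and descend.

Request:
apply_moves(
  commands=[0.5, -0.5, -3.5, -0.005, -0.008, 0.117, 2, 0.4, -0.5, -3.5, 0, 0, 0.117, 2, 0, 0, -3.5, 0, 0, 0, 2, 0, 0, -3, 0, 0, 0, 2, 0, 0, 0, 0, 0, 0, 2, 0, 0, 0, 0, 0, 0, 2],
)

```text
t: 7.45
tool_pos: [0.5561, -0.1186, 0.1452]
orientation: [1.954, 2.451, 0.005]
force: [0.8, 0.0, -0.5]
opening: 0.0294
```

```bash
python3 - <<'E'
from h import *
tcp()
E
```

```text
t 7.45 tcp [ 0.5561 -0.1186  0.1452] z [ 0.008 -0.002 -1.   ] jaw deg 12.85 F [ 0.8  0.  -0.5] op 0.0294
```

Request:
apply_moves(
  commands=[-0.15, -0.45, -2, 0.002, 0.008, -0.015, 2, 0, 0, -1.2, 0, 0, 0, 2, 0, 0, 0, 0, 0, 0, 2, 0, 0, 0, 0, 0, 0, 2],
)

```text
t: 7.95
tool_pos: [0.5563, -0.1239, 0.114]
orientation: [1.976, 2.438, 0.002]
force: [0.5, -0.3, -1.1]
opening: 0.0296
```

```bash
python3 - <<'E'
from h import *
tcp()
E
```

```text
t 7.95 tcp [ 0.5563 -0.1239  0.114 ] z [ 0.003 -0.001 -1.   ] jaw deg 11.93 F [ 0.5 -0.3 -1.1] op 0.0296
```

Request:
apply_moves(
  commands=[-0.15, 0.08, -1, 0, 0.003, 0, 2, 0, 0, -0.4, 0, 0, 0, 2, 0, 0, 0, 0, 0, 0, 2],
)

```text
t: 8.32
tool_pos: [0.555, -0.1231, 0.0996]
orientation: [1.977, 2.439, -0.001]
force: [0.4, -0.1, -0.8]
opening: 0.0295
```

```bash
python3 - <<'E'
from h import *
tcp()
E
```

```text
t 8.32 tcp [ 0.555  -0.1231  0.0996] z [ 0.001 -0.001 -1.   ] jaw deg 11.93 F [ 0.4 -0.1 -0.8] op 0.0295
```

Request:
apply_moves(
  commands=[0, 0, -0.3, 0, 0, 0, 2, 0, 0, -0.3, 0, 0, 0, 2],
)

```text
t: 8.57
tool_pos: [0.5555, -0.123, 0.0945]
orientation: [1.977, 2.439, 0.0]
force: [-6.2, 3.0, 17.5]
opening: 0.0299
```

```bash
python3 - <<'E'
from h import *
tcp()
E
```

```text
t 8.57 tcp [ 0.5555 -0.123   0.0945] z [ 0.002 -0.001 -1.   ] jaw deg 11.94 F [-6.2  3.  17.5] op 0.0299
```

Request:
apply_moves(
  commands=[-0.05, 0.1, 0.2, 0, 0, 0, 2, 0, 0, 0, 0, 0, 0, 2],
)

```text
t: 8.82
tool_pos: [0.5552, -0.1219, 0.0967]
orientation: [1.977, 2.438, 0.001]
force: [-0.0, 0.3, -0.1]
opening: 0.0295
```

```bash
python3 - <<'E'
from h import *
tcp()
E
```

```text
t 8.82 tcp [ 0.5552 -0.1219  0.0967] z [ 0.002 -0.001 -1.   ] jaw deg 11.94 F [-0.   0.3 -0.1] op 0.0295
```

Request:
apply_moves(
  commands=[0, 0, -0.3, 0, 0, 0, 2, 0, 0, 0, 0, 0, 0, 2],
)

```text
t: 9.07
tool_pos: [0.5551, -0.122, 0.0932]
orientation: [1.977, 2.438, 0.0]
force: [-0.1, 0.3, -1.9]
opening: 0.0297
```

```bash
python3 - <<'E'
from h import *
s=tcp(); print(s["wrist_torque"].round(2))
E
```

```text
t 9.07 tcp [ 0.5551 -0.122   0.0932] z [ 0.002 -0.001 -1.   ] jaw deg 11.94 F [-0.1  0.3 -1.9] op 0.0297
[-0.07  0.1  -0.03]
```

Request:
apply_moves(
  commands=[0, 0, -0.3, 0, 0, 0, 2, 0, 0, -0.2, 0, 0, 0, 2],
)

```text
t: 9.32
tool_pos: [0.555, -0.1219, 0.0878]
orientation: [1.977, 2.439, 0.0]
force: [-0.0, 1.0, -0.7]
opening: 0.0298
```

```bash
python3 - <<'E'
from h import *
s=tcp(); print(s["wrist_torque"].round(2))
E
```

```text
t 9.32 tcp [ 0.555  -0.1219  0.0878] z [ 0.002 -0.001 -1.   ] jaw deg 11.94 F [-0.   1.  -0.7] op 0.0298
[0.04 0.05 0.03]
```

Request:
apply_moves(
  commands=[0, 0, -0.3, 0, 0, 0, 2, 0, 0, -0.1, 0, 0, 0, 2],
)

```text
t: 9.57
tool_pos: [0.5549, -0.1218, 0.0834]
orientation: [1.977, 2.439, 0.0]
force: [-0.2, 0.0, 1.9]
opening: 0.0298
```

```bash
python3 - <<'E'
from h import *
s=tcp(); print(s["wrist_torque"].round(2))
E
```

```text
t 9.57 tcp [ 0.5549 -0.1218  0.0834] z [ 0.002 -0.001 -1.   ] jaw deg 11.94 F [-0.2  0.   1.9] op 0.0298
[0.08 0.27 0.02]
```

Request:
apply_moves(
  commands=[0, 0, -0.3, 0, 0, 0, 2, 0, 0, -0.1, 0, 0, 0, 2],
)

```text
t: 9.82
tool_pos: [0.5556, -0.1218, 0.0812]
orientation: [1.976, 2.438, 0.002]
force: [-5.9, 2.0, 9.6]
opening: 0.0295
```

```bash
python3 - <<'E'
from h import *
s=tcp(); print(s["wrist_torque"].round(2))
E
```

```text
t 9.82 tcp [ 0.5556 -0.1218  0.0812] z [ 0.003 -0.001 -1.   ] jaw deg 11.95 F [-5.9  2.   9.6] op 0.0295
[0.32 1.25 0.01]
```

Request:
apply_moves(
  commands=[0, 0, -0.3, 0, 0, 0, 2, 0, 0, -0.1, 0, 0, 0, 2],
)

```text
t: 10.07
tool_pos: [0.5561, -0.1216, 0.0803]
orientation: [1.975, 2.438, 0.002]
force: [-4.4, 1.1, 3.2]
opening: 0.0297
```

```bash
python3 - <<'E'
from h import *
s=tcp(); print(s["wrist_torque"].round(2))
E
```

```text
t 10.07 tcp [ 0.5561 -0.1216  0.0803] z [ 0.004 -0.001 -1.   ] jaw deg 11.97 F [-4.4  1.1  3.2] op 0.0297
[0.3  0.92 0.01]
```

Request:
apply_moves(
  commands=[-0.05, 0, -0.3, 0, 0.003, 0, 2, 0, 0, -0.1, 0, 0, 0, 2],
)

```text
t: 10.32
tool_pos: [0.5563, -0.1216, 0.0801]
orientation: [1.976, 2.439, 0.001]
force: [-3.3, 0.7, 1.5]
opening: 0.0295
```

```bash
python3 - <<'E'
from h import *
s=tcp(); print(s["wrist_torque"].round(2))
E
```

```text
t 10.32 tcp [ 0.5563 -0.1216  0.0801] z [ 0.002 -0.001 -1.   ] jaw deg 11.98 F [-3.3  0.7  1.5] op 0.0295
[0.32 0.91 0.02]
```

Request:
apply_moves(
  commands=[-0.05, 0, -0.3, 0, 0.003, 0, 2, 0, 0, -0.2, 0, 0, 0, 2],
)

```text
t: 10.58
tool_pos: [0.5566, -0.1217, 0.0799]
orientation: [1.976, 2.44, -0.002]
force: [-9.6, 3.1, 13.3]
opening: 0.0297
```

```bash
python3 - <<'E'
from h import *
s=tcp(); print(s["wrist_torque"].round(2))
E
```

```text
t 10.57 tcp [ 0.5566 -0.1217  0.0799] z [ 0.001 -0.002 -1.   ] jaw deg 12.01 F [-9.6  3.1 13.3] op 0.0297
[0.59 2.07 0.03]
```

The blade is 15 mm or more in and gripped, well past the red line, at about 13 N. I relax the arm, let go and look.

Request:
apply_moves(
  commands=[-0.05, 0, 0, 0, 0, 0, 2, 0, 0, 0, 0, 0, 0, 3.4, 0, 0, 0, 0, 0, 0, 5, 0, 0, 0, 0, 0, 0, 6],
)

```text
t: 11.08
tool_pos: [0.5565, -0.1219, 0.0799]
orientation: [1.975, 2.439, -0.001]
force: [0.3, 0.2, 0.3]
opening: 0.0492
```

```bash
python3 - <<'E'
from h import *
tcp()
E
```

```text
t 11.07 tcp [ 0.5565 -0.1219  0.0799] z [ 0.002 -0.003 -1.   ] jaw deg 12.0 F [0.3 0.2 0.3] op 0.0492
```

Request:
apply_moves(
  commands=[0, 0, 1.5, 0, 0, 0, 6, 0, 0, 3, 0, 0, 0, 6, 0, 0, 4, 0, 0, 0, 6, 0, 0, 4, 0, 0, 0, 6, 0, 0, 3, 0, 0, 0, 6, 0, 0, 0, 0, 0, 0, 6, 0, 0, 0, 0, 0, 0, 6],
)

```text
t: 11.95
tool_pos: [0.5558, -0.122, 0.2448]
orientation: [1.974, 2.437, 0.0]
force: [-1.1, 0.1, -0.3]
opening: 0.0599
```

```bash
python3 - <<'E'
from h import *
tcp()
p,X,v=cloud("wrist"); np.savez("w3.npz",p=p,X=X,v=v)
ps,Xs,vs=cloud("side")
K,D,R,t=cam("wrist")
for q in ("seam","blade_mid"):
    for r in spot_point(q,"wrist")[:2]:
        x=np.array(r["point"]); w=R.T@(x-t); print(q,round(r["conf"],2),w.round(4),pix("wrist",w).round())
uv=pix("wrist",[[.555,-.123,.06]])[0].astype(int); us=pix("side",[[.555,-.123,.05]])[0].astype(int)
cr=lambda p,u,h,w: cv2.resize(p[max(0,u[1]-h):u[1]+h,max(0,u[0]-w):u[0]+w],None,fx=4,fy=4,interpolation=cv2.INTER_CUBIC)
a=cr(p,uv,60,50);b=cr(ps,us,60,50); h=min(len(a),len(b)); cv2.imwrite("pics/c3.png",np.hstack([a[:h],b[:h]])); print(uv,us)
g=v&(abs(X[...,0]-.555)<.03)&(abs(X[...,1]+.123)<.03)&(X[...,2]>.055)&(X[...,2]<.12)
n,l,s,c=cv2.connectedComponentsWithStats(g.astype(np.uint8)); i=1+np.argmax(s[1:,4]); P=X[l==i]
print(s[i],"zmax",np.percentile(P[:,2],[50,95,99]).round(4)); T=P[P[:,2]>np.percentile(P[:,2],95)-.006]
r=cv2.minAreaRect((T[:,:2]*1000).astype(np.float32)); print("grip top",r, T.mean(0))
A=np.c_[T[:,:2]-T[:,:2].mean(0),np.ones(len(T))]; print("slope",np.linalg.lstsq(A,T[:,2],rcond=None)[0].round(3))
E
```

```text
t 11.95 tcp [ 0.5558 -0.122   0.2448] z [ 0.005 -0.004 -1.   ] jaw deg 11.99 F [-1.1  0.1 -0.3] op 0.0599
seam 0.89 [ 0.5523 -0.1285  0.0454] [[251. 175.]]
seam 0.27 [ 0.5517 -0.1231  0.0684] [[251. 174.]]
[254 173] [254 167]
[237 164  36  28 984] zmax [0.1059 0.1079 0.1084]
grip top ((555.71337890625, -122.39189910888672), (28.666297912597656, 17.4549503326416), 12.078292846679688) [ 0.55564547 -0.12202863  0.10657656]
slope [ 0.016 -0.052  0.107]
```

View pics/c3.png

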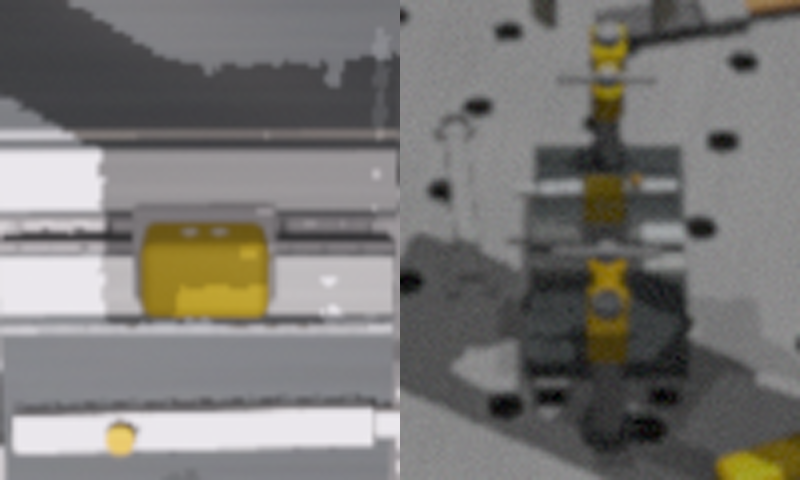

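The blade stands in the gap, with its top about 61 mm above the plates (roughly 23 mm of daylight) and the soapstone undisturbed. Before pressing from above I check the tilt more carefully.

```bash
cat > tilt.py <<'E'
from h import *
import sys
def tilt(X,v,c,yaw,z0):
    e=np.array([np.cos(yaw),np.sin(yaw)]); n=np.array([-e[1],e[0]])
    a=(X[...,:2]-c)@e; b=(X[...,:2]-c)@n
    m=v&(abs(a)<.012)&(abs(b)<.0065)&(abs(X[...,2]-z0)<.006)
    A=np.c_[a[m],b[m],np.ones(m.sum())]; z=X[...,2][m]
    for _ in range(3):
        s=np.linalg.lstsq(A,z,rcond=None)[0]; k=abs(z-A@s)<.0015; A,z=A[k],z[k]
    return m.sum(),len(z),s.round(4)
if __name__=="__main__":
    f=np.load("w1.npz")
    for c in ([.5122,.2959],[.5112,.2466],[.5092,.1972]): print("rack",tilt(f["X"],f["v"],np.array(c),np.radians(-1.5),.088))
    f=np.load("w3.npz"); print("now",tilt(f["X"],f["v"],np.array([.5557,-.1224]),np.radians(12),.1068))
    X,v=f["X"],f["v"]
    for k,c in (("A",[.560,-.150]),("B",[.5485,-.095])): print(k,tilt(X,v,np.array(c),np.radians(12),.045))
E
python3 tilt.py
```

```text
rack (np.int64(270), 258, array([ 0.0005, -0.0205,  0.0888]))
rack (np.int64(240), 229, array([ 0.0167, -0.0486,  0.0886]))
rack (np.int64(219), 204, array([-0.0033, -0.0064,  0.0887]))
now (np.int64(356), 341, array([ 0.0107, -0.0092,  0.107 ]))
A (np.int64(188), 178, array([-0.0029,  0.0179,  0.0461]))
B (np.int64(288), 271, array([-0.0023, -0.0288,  0.0459]))
```

The blade is upright within noise. I close the fingers and press gently on top of the grip to confirm it is seated and tight.

Request:
apply_moves(
  commands=[0, 0, -3.5, 0.004, 0.005, 0, 0, 0, 0, -3.5, 0, 0, 0, 0, 0, 0, -3, 0, 0, 0, 0, 0, 0, -1, 0, 0, 0, 0, 0, 0, 0, 0, 0, 0, 0, 0, 0, 0, 0, 0, 0, 0],
)

```text
t: 12.9
tool_pos: [0.5534, -0.1212, 0.1283]
orientation: [-1.973, -2.436, 0.004]
force: [0.2, 0.6, -0.3]
opening: 0.0043
```

```bash
python3 - <<'E'
from h import *
tcp()
E
```

```text
t 12.9 tcp [ 0.5534 -0.1212  0.1283] z [-0.007  0.002 -1.   ] jaw deg 11.99 F [ 0.2  0.6 -0.3] op 0.0043
```

Request:
apply_moves(
  commands=[0.22, -0.1, -1.3, -0.002, -0.007, 0, 0, 0, 0, -0.4, 0, 0, 0, 0, 0, 0, 0, 0, 0, 0, 0],
)

```text
t: 13.28
tool_pos: [0.5574, -0.1228, 0.1126]
orientation: [1.975, 2.438, 0.003]
force: [-0.5, 0.4, -0.1]
opening: 0.0003
```

```bash
python3 - <<'E'
from h import *
tcp()
E
```

```text
t 13.28 tcp [ 0.5574 -0.1228  0.1126] z [ 0.005 -0.001 -1.   ] jaw deg 11.99 F [-0.5  0.4 -0.1] op 0.0003
```

Request:
apply_moves(
  commands=[0, 0, -0.3, 0, 0, 0, 0, 0, 0, -0.1, 0, 0, 0, 0],
)

```text
t: 13.52
tool_pos: [0.5577, -0.1229, 0.1088]
orientation: [1.974, 2.438, 0.004]
force: [0.3, 1.2, -0.2]
opening: 0.0002
```

```bash
python3 - <<'E'
from h import *
tcp()
E
```

```text
t 13.53 tcp [ 0.5577 -0.1229  0.1088] z [ 0.005 -0.001 -1.   ] jaw deg 11.99 F [ 0.3  1.2 -0.2] op 0.0002
```

Request:
apply_moves(
  commands=[-0.2, 0.05, -0.2, 0, 0.005, 0, 0, 0, 0, -0.1, 0, 0, 0, 0],
)

```text
t: 13.78
tool_pos: [0.556, -0.1225, 0.1066]
orientation: [1.976, 2.44, -0.001]
force: [-3.1, -0.3, 8.3]
opening: 0.0002
```

```bash
python3 - <<'E'
from h import *
tcp()
E
```

```text
t 13.78 tcp [ 0.556  -0.1225  0.1066] z [ 0.001 -0.002 -1.   ] jaw deg 11.99 F [-3.1 -0.3  8.3] op 0.0002
```

Request:
apply_moves(
  commands=[0, 0, -0.2, 0, 0, 0, 0],
)

```text
t: 13.9
tool_pos: [0.557, -0.1229, 0.1065]
orientation: [1.975, 2.438, -0.0]
force: [-3.0, 0.2, 15.5]
opening: 0.0009
```

```bash
python3 - <<'E'
from h import *
tcp()
E
```

```text
t 13.9 tcp [ 0.557  -0.1229  0.1065] z [ 0.003 -0.003 -1.   ] jaw deg 11.99 F [-3.   0.2 15.5] op 0.0009
```

It holds at 15.5 N with no further motion, so it is seated. I back off straight up, then check.

Request:
apply_moves(
  commands=[0, 0, 1, 0, 0, 0, 0, 0, 0, 3, 0, 0, 0, 0, 0, 0, 4, 0, 0, 0, 0, 0, 0, 4, 0, 0, 0, 0, 0, 0, 2, 0, 0, 0, 0, 0, 0, 0, 0, 0, 0, 0, 0, 0, 0, 0, 0, 0, 0, 0, 0, 0, 0, 0, 0, 0],
)

```text
t: 14.9
tool_pos: [0.555, -0.1222, 0.2499]
orientation: [1.976, 2.44, -0.002]
force: [-0.5, -0.4, -1.0]
opening: 0.0006
```

```bash
python3 - <<'E'
from h import *
from tilt import tilt
tcp()
p,X,v=cloud("wrist"); cv2.imwrite("pics/w4.png",p)
print(tilt(X,v,np.array([.5557,-.1224]),np.radians(12),.1068), "plateA",tilt(X,v,np.array([.560,-.150]),np.radians(12),.045))
g=v&(abs(X[...,0]-.555)<.03)&(abs(X[...,1]+.123)<.03)&(X[...,2]>.101)&(X[...,2]<.11)
print(cv2.minAreaRect((X[g][:,:2]*1000).astype(np.float32)))
pt,Xt,vt=cloud("top")
for c in ([.5122,.2959],[.5092,.1972]):
    m=vt&(np.hypot(Xt[...,0]-c[0],Xt[...,1]-c[1])<.006); print("rack z",np.median(Xt[m][:,2]).round(4))
t0=cv2.imread("pics/top0.png"); cv2.imwrite("pics/fin.png",np.hstack([cv2.resize(pt[60:320,40:460],None,fx=1.2,fy=1.2),p[80:392,130:400]][:1]))
cv2.imwrite("pics/fin2.png",np.hstack([cv2.resize(pt,(400,300)),cv2.resize(p,(400,300))]))
E
```

```text
t 14.9 tcp [ 0.555  -0.1222  0.2499] z [ 0.    -0.002 -1.   ] jaw deg 12.0 F [-0.5 -0.4 -1. ] op 0.0006
(np.int64(350), 341, array([-0.0155, -0.0032,  0.1069])) plateA (np.int64(170), 161, array([0.0059, 0.0543, 0.0459]))
((556.3854370117188, -123.22445678710938), (29.1702880859375, 18.320547103881836), 12.144519805908203)
rack z 0.0895
rack z 0.0883
```

View pics/fin2.png

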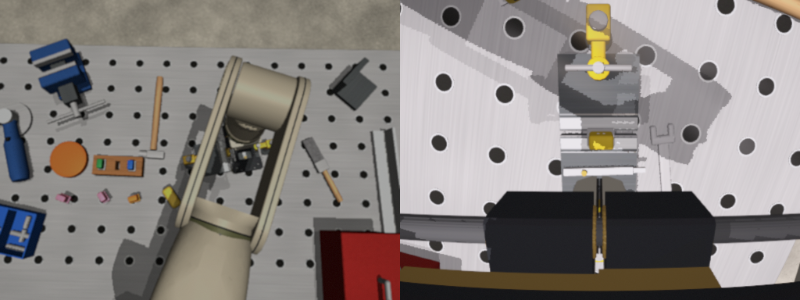

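The picture shows the yellow blade upright at mid-seam, at (600,140) in the right half. Green and blue still hang in the rack, and the bystanders are where they were. I hand the job in.

```bash
python3 -c "
from plant import *
print(close_job())"
```

```text
the job is handed in; nothing more can be done
None
```

The yellow two-dot blade (blade_mid) is wedged near the middle of the seam, standing upright by itself, and the job is handed in at about 15 s of the 72 s.

- **Fit by feel:** it was the first blade I tried. On the first approach its tip caught plate A's bevel at 17.5 N, so I lifted it, shifted it about 1 mm and it went in. It then stopped about 16.5 mm below the plate tops, past its 10 mm red line, with about 23 mm of daylight under the shoulder. That puts the gap at about 6.4 mm.
- **Tightness:** after I let go, I pressed on top of its grip with closed fingers up to 15.5 N, and it did not sink any further.
- **Last checks:** the grip top measured level within the camera noise (0.016 slope or less) and in line with the seam (12.1° against 12.0°). The green and blue blades still hang in the rack untried, and the tools look unmoved in the last picture.
- **Not tested:** if the gap really is about 6.4 mm, the thin (green) blade might also have gone in and been gripped, though with only about 3 mm of daylight. The side camera could not show the blade clearly, because a clamp was in the way.

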